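# Full-flow purge of a detector flow cell with a two-stage gas gun

## Robot

A 6-joint arm with a two-finger parallel gripper is mounted at the origin on the work surface. World frame = base frame: x ahead of the robot, y to its left, z up, the work surface at z = 0. Lengths are in mm, angles in rad, forces in N, time in s.
With the tool pointing down it reaches from about 350 to 975 mm from the base axis. Payload 4.9 kg.
Tool frame: the origin (TCP) lies at the very end of the fingers, on their centre line; the grasp point (between the pads) lies 19 mm behind it (ctrl.hold_point_z is the distance from the TCP to the grasp point, in mm); z points along the fingers, y is the direction in which the jaws open and shut (so a half turn about z gives the same grasp; the last joint's range is limited). The gripper opens to 85 mm and grips with 20 to 120 N. Pads are 22 mm wide; open, the fingers measure 114 mm over their backs; the gripper's body (76 mm by 85 mm) begins 54 mm behind the grasp point. The pads swing forward as they close: fully open they stand 13 mm farther back than shut.
Start: joints at [1.142, 0.053, 1.613, -0, 1.476, -0.119], TCP at [190.532, 595.23, 231.304] pointing down, gripper open.
Joint ranges: [-3.01, 3.01], [-1.01, 2.22], [0.06, 2.58], [-1.02, 4.17], [0.09, 2.62], [-3.14, 3.14]. Speed limits (rad/s): [2.57, 2.57, 3.14, 3.14, 3.14, 3.14].

## Interface

Orientations are given as a 3x3 rotation matrix whose columns are the frame's x, y, z axes.
In Python, from plant import status, viewer, ctrl, finder gives the robot as it stands.
- The arm moves only by the tool step_arm, never from a script. Its argument "increments" is a list of rows, each an object with "linear": the shift along the tool's x, y, z in mm, a list of three; "spin": the turn about the tool's z in degrees; "grip": the finger opening in mm, from 0 to 85.4. A call has 1 to 8 rows; each row shifts and turns the commanded pose from where the row before left it, along the tool's axes as they then stand; what a row does not reach is not made up. A row lasts 1/8 s, in which the tool goes at most 62.5 mm and 10.7 degrees, less where a joint would pass 70% of its speed; a pose out of reach is approached as far as the arm can. A call with a gripper value outside its range is refused whole. The fingers move at their own pace and stop on an object; "squeeze" is the grip in N (left out, the last holds). Time passes only in rows, so rows that do not move let the fingers close. It gives the time, the measured TCP pose, the force and the opening at its end, in the units of the state.
- status.sense(): the state, without advancing time (a new reading comes with each control period).
- viewer.get_image(name): name is "side" or "top" or "wrist"; returns a dict with "img" (384x512x3 uint8, red, green, blue), "camera_matrix" (3x3 intrinsics, pixels), "eye" and "attitude" of the camera in the world; the wrist camera has in their place "hand_eye" (4x4, takes a point from camera to tool coordinates, whose origin is the TCP and whose axes are the flange's). Camera axes: x right, y up, looking along -z (the intrinsics and any distortion apply to the point x, -y, -z); pixel columns grow to the right and rows downward; lengths in mm; the calibration is good to about 2 mm. A picture is of the moment at which its call begins: read the wrist's pose just before it. There is no depth.
- ctrl.hand_in(): hands the job in, once; it reports no verdict.
Trained networks look in a picture, given as the dict that the camera call returned (one of the last four; its "shot" number tells which), for a name from the list of things; names that differ only in an ending like _2 or _b are one class to them, and where a whole thing is asked for, a point or a joint stands for the part that bears it (a point fixed in the world has none). Each returns a list of dicts, best first, with "score" (0 to 1); they miss things now and then, are a little off and sometimes report something else, mostly with a low value. They report only what shows in the picture. A call takes as long as a camera call.
- finder.masks_of(picture, label): "pixels" (384x512 bool, what is visible of it) and "box" ([left, top, right, bottom] in pixels, round what is visible of it).
The state is a dict: "clock": time; "joint_positions": joint angles; "joint_velocities": joint speeds; "effort": joint torques, N m; "tool_pos": TCP position; "ee_rot": TCP orientation; "wrist_force": force on the tool from outside, world axes, zero at the start; "moment": the same for the moment, N m; "width": finger opening in mm.
Only numpy, scipy, OpenCV 4.12 (cv2) and the standard library are available. Lean on these libraries where they do the work, as an engineer would, in place of code of your own. Each camera call takes 0.05 s, during which the arm holds its last target.

## Task

Purge the flow cell: of the two gas guns lying on their white base plates, take the one with the long thin needle nozzle that points into the steel cell block, and squeeze its trigger towards its handle right through the first-stage pressure point to the end of the second stage. Keep it there for about a second, then let go so that the trigger springs fully back out. Do not squeeze the trigger of the other gun, the one with the short wide nozzle facing the vial rack.

Things in the scene. Friction and masses are not known exactly. Their poses are not given: they have to be found in the camera images.
- gun_squeeze (a point): Squeeze point of the needle gun, fixed on its side on a white plate (top at 12 mm): midway between trigger and safety bar (58 mm overall), 75 mm above the table. x along the barrel to the nozzle, y to the barrel (32 mm thick, axis at y=55 mm), z up. Handle 14 x 98 x 28 mm at x=0. Steel safety bar 56 mm long, back face at x=-29 mm, gives way 16 mm to the handle under 0.7 to 2 N. Free below.
- gun_trigger (a joint): First stage of the needle gun's trigger, m: 0 out, 0.006 at the pressure point, moving back to the handle; spring 1.5 to 4 N. The trigger is a black bar in front of the handle, 8 mm deep, 26 mm thick, 56 mm long across (y from -28 to +28 mm), front face 29 mm ahead of the squeeze point when out, 16 mm when fully squeezed (then 32 mm between the fingers).
- gun_valve (a joint): Second stage of the same trigger, m: stays 0 up to the pressure point and moves only above 8 N; 0.007 fully squeezed, at 13 N. Both stages spring back when let go. The needle (7 mm thick) points at a steel cell block, 97 mm high with two fittings up to 117 mm, 166 mm ahead of the squeeze point.
- spare_trigger (a joint): First stage of the other gun's trigger, m: 0 out, 0.006 at its pressure point; to be left alone. That gun has the same handle, trigger, bar and plate, but a short nozzle 38 mm wide facing a grey rack of six small vials.

How it is judged:
By the outcome, as a careful person would: the job done as asked, in the order asked, and still so for the second after the job is handed in, with the robot touching nothing.
It also fails if it takes over 29 s, if anything falls off the work surface, if the arm or the gripper's body presses on something with over 40 N, if the wrist force passes 120 N, or if a joint passes its speed limit or range.

## Working session

There is one attempt and no reset: what is moved stays moved. The work goes in short steps, Python scripts to look and compute and a tool call to move; the robot and the scene stay as the last step left them, time stands still between calls to the robot, and variables do not carry over. Pictures are saved under pics/ and viewed, and the job is handed in when it is done.

Besides the shell and the picture viewer there is one more tool, called as name(argument=value, ...), one argument or row to a line, values as JSON. step_arm: Moves the arm, as the interface text tells. Its arguments: {"type":"object","properties":{"increments":{"type":"array"},"squeeze":{"type":"number"}},"required":["increments"]}

```bash
mkdir -p pics; ls; python3 - <<'E'
from plant import status, viewer, ctrl, finder
import cv2, numpy as np, pickle
s=status.sense(); print({k:np.round(v,3).tolist() for k,v in s.items()}, ctrl.hold_point_z)
for n in ["side","top","wrist"]:
    p=viewer.get_image(n)
    pickle.dump(p,open(f"pics/{n}1.pkl","wb"))
    cv2.imwrite(f"pics/{n}1.png",p["img"][:,:,::-1])
    print(n,{k:np.round(v,3).tolist() for k,v in p.items() if k!="img"})
    for l in ["gun_squeeze","gun_trigger","spare_trigger"]:
        try:
            for m in finder.masks_of(p,l): print(l,m["score"],m["box"],m["pixels"].sum())
        except Exception as e: print(l,e)
E
```

```text
pics
{'clock': 0.0, 'joint_positions': [1.142, 0.053, 1.614, -0.0, 1.476, -0.119], 'joint_velocities': [-0.002, -0.002, 0.0, -0.001, -0.001, -0.0], 'effort': [-0.0, -39.369, -37.017, -0.0, 0.007, -0.0], 'tool_pos': [190.291, 594.674, 230.046], 'ee_rot': [[-0.952, 0.305, -0.001], [0.305, 0.952, -0.002], [0.0, -0.002, -1.0]], 'wrist_force': [0.093, 0.234, 0.493], 'moment': [-0.01, -0.071, 0.001], 'width': 85.236} 18.700000000000003
side {'camera_matrix': [[434.377, 0.0, 256.696], [0.0, 434.377, 187.631], [0.0, 0.0, 1.0]], 'eye': [384.704, 549.378, 609.842], 'attitude': [[-0.962, 0.192, -0.193], [-0.272, -0.665, 0.695], [0.005, 0.722, 0.692]], 'shot': 1}
gun_squeeze 0.57 [80.6, 235.5, 295.5, 365.9] 19390
spare_trigger 0.41 [269.1, 97.9, 282.4, 118.1] 107
top {'camera_matrix': [[432.576, 0.0, 259.824], [0.0, 432.576, 193.904], [0.0, 0.0, 1.0]], 'eye': [442.351, -16.156, 900.184], 'attitude': [[0.006, 0.995, -0.098], [-1.0, 0.004, -0.022], [-0.022, 0.098, 0.995]], 'shot': 2}
gun_squeeze 0.62 [101.2, 100.6, 202.1, 247.4] 11126
gun_trigger 0.8 [134.2, 182.2, 170.0, 196.8] 228
spare_trigger 0.62 [362.3, 165.1, 396.7, 178.0] 256
wrist {'camera_matrix': [[331.288, 0.0, 251.292], [0.0, 331.288, 189.054], [0.0, 0.0, 1.0]], 'hand_eye': [[-0.001, 0.948, 0.317, 81.655], [1.0, 0.0, 0.001, 0.412], [0.001, 0.317, -0.948, -142.361], [0.0, 0.0, 0.0, 1.0]], 'shot': 3}
```

View pics/top1.png

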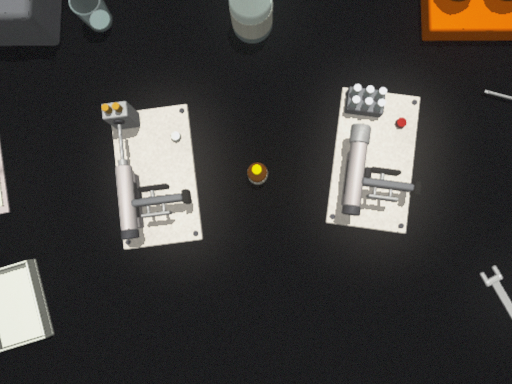

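View pics/side1.png

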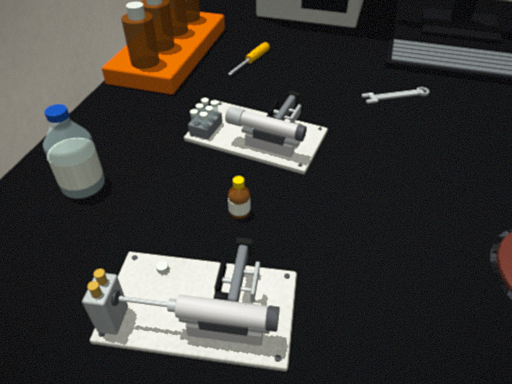

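View pics/wrist1.png

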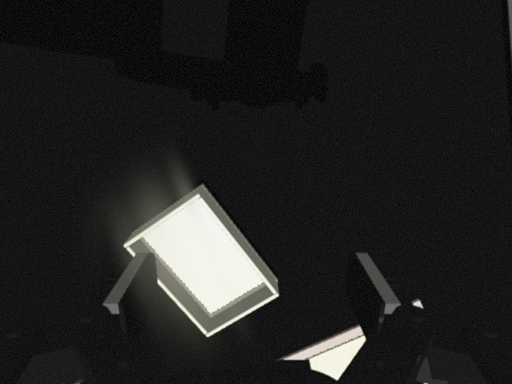

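```bash
python3 - <<'E'
import cv2,pickle
p=pickle.load(open("pics/top1.pkl","rb"))["img"][90:260,90:215,::-1]
cv2.imwrite("pics/topcrop.png",cv2.resize(p,None,fx=3.5,fy=3.5,interpolation=cv2.INTER_CUBIC))
p=pickle.load(open("pics/side1.pkl","rb"))["img"][230:370,80:310,::-1]
cv2.imwrite("pics/sidecrop.png",cv2.resize(p,None,fx=3.4,fy=3.4,interpolation=cv2.INTER_CUBIC))
E
```

```text
(no output)
```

View pics/topcrop.png

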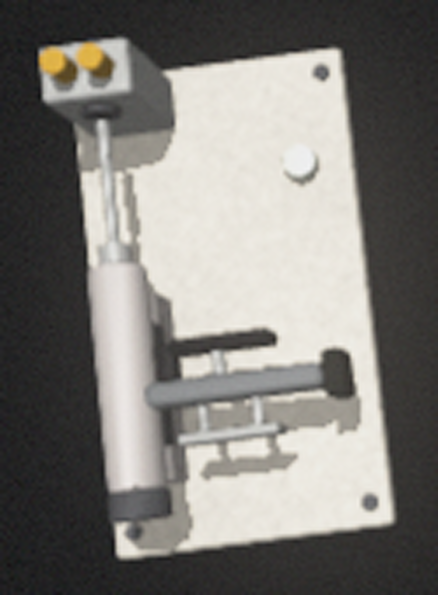

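View pics/sidecrop.png

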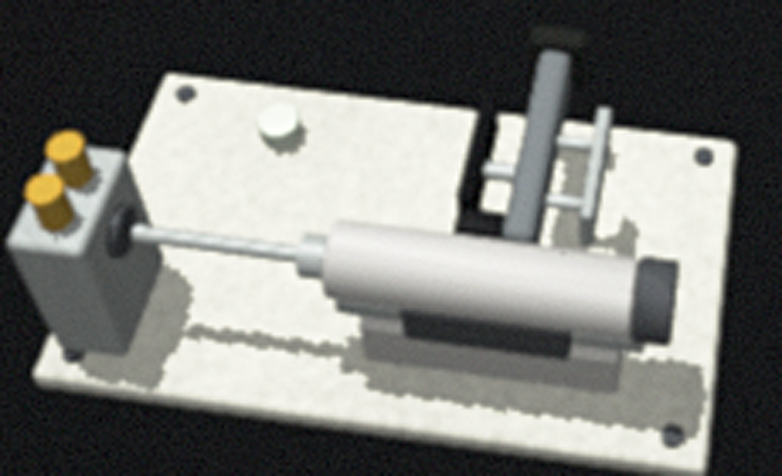

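```bash
cat > h.py <<'E'
import numpy as np,cv2,pickle
def proj(p,P):
    c=(np.atleast_2d(P)-p["eye"])@np.array(p["attitude"])
    K=np.array(p["camera_matrix"]); c=c*[1,-1,-1]; u=c@K.T
    return u[:,:2]/u[:,2:]
def ray(p,uv,z):
    K=np.array(p["camera_matrix"]); d=np.linalg.inv(K)@np.array([uv[0],uv[1],1.]); d=d*[1,-1,-1]
    d=np.array(p["attitude"])@d; e=np.array(p["eye"]); return e+d*(z-e[2])/d[2]
def gun(x,y,yaw):
    c,s=np.cos(yaw),np.sin(yaw)
    return lambda G:np.atleast_2d(G)@np.array([[c,-s,0],[s,c,0],[0,0,1]]).T+[x,y,0]
def box(x0,x1,y0,y1,z0,z1):
    v=np.array([[a,b,c] for a in(x0,x1) for b in (y0,y1) for c in (z0,z1)],float)
    e=[(i,j) for i in range(8) for j in range(i+1,8) if bin(i^j).count("1")==1]
    return v,e
def overlay(p,pose,off,f,fn,size):
    im=p["img"][off[1]:off[1]+size[1],off[0]:off[0]+size[0],::-1]
    im=cv2.resize(im,None,fx=f,fy=f,interpolation=cv2.INTER_CUBIC).copy()
    g=gun(*pose)
    for b,col in [((21,29,-28,28,62,88),(0,0,255)),((-7,7,-59,39,61,89),(0,255,0)),((-29,-25,-28,28,71,79),(255,0,255)),((-90,150,39,71,75,75),(255,128,0))]:
        v,e=box(*b); uv=(proj(p,g(v))-off+0.5)*f-.5
        for i,j in e: cv2.line(im,tuple(int(t) for t in uv[i].round()),tuple(int(t) for t in uv[j].round()),col,1)
    cv2.imwrite(fn,im)
E
python3 - <<'E'
from h import *
t=pickle.load(open("pics/top1.pkl","rb"));s=pickle.load(open("pics/side1.pkl","rb"))
T=lambda u,v:(u/3.5+90,v/3.5+90)
S=lambda u,v:(u/3.4+80,v/3.4+230)
def yaw(a,b): d=b-a; return np.degrees(np.arctan2(d[1],d[0]))
print("plate top R",yaw(ray(t,T(393,522),12),ray(t,T(340,47),12)))
print("plate top bottom-edge",yaw(ray(t,T(393,522),12),ray(t,T(118,558),12))-90)
print("plate side far",yaw(ray(s,S(737,145),12),ray(s,S(168,75),12)))
print("plate side near",yaw(ray(s,S(706,470),12),ray(s,S(37,382),12)))
print("trig end front top",ray(t,T(268,330),88),"side",ray(s,S(480,110),88))
print("handle cap axis top",ray(t,T(320,372),89),"base",ray(t,T(152,395),89))
print("bar end",ray(t,T(280,428),79),"side",ray(s,S(604,110),79))
print("screws",[ray(t,T(*q),12) for q in((321,72),(370,502),(134,532))])
E
```

```text
plate top R 7.529361664147773
plate top bottom-edge 7.786281162121583
plate side far 7.546344070637705
plate side near 8.340225589433562
trig end front top [539.66812822 179.56641363  88.        ] side [537.09292311 192.57705837  88.        ]
handle cap axis top [516.80404358 150.4529231   89.        ] base [503.90681483 241.40399832  89.        ]
bar end [486.95732383 173.66919187  79.        ] side [487.28376474 171.35387023  79.        ]
screws [array([705.66123635, 170.07522924,  12.        ]), array([447.46969974, 134.97229799,  12.        ]), array([429.05090702, 273.64899578,  12.        ])]
```

```bash
python3 - <<'E'
from h import *
t=pickle.load(open("pics/top1.pkl","rb"));s=pickle.load(open("pics/side1.pkl","rb"))
pose=(509,205,np.radians(7.7))
overlay(t,pose,(110,130),6,"pics/o1.png",(100,100))
overlay(s,pose,(150,225),5,"pics/o2.png",(150,115))
E
```

```text
(no output)
```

View pics/o1.png

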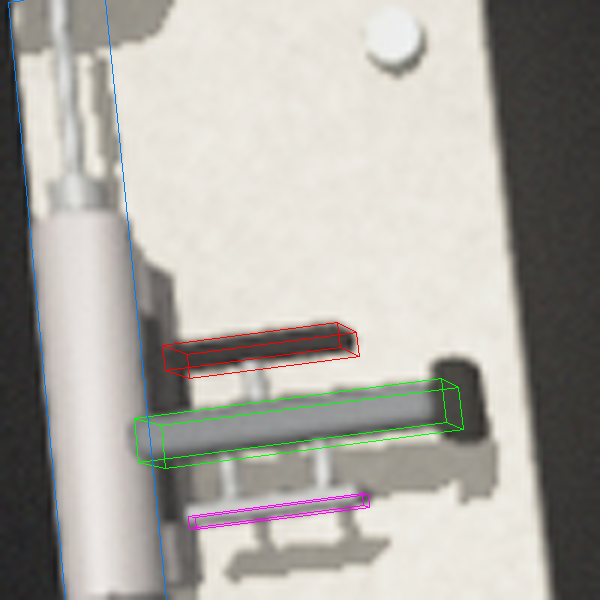

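View pics/o2.png

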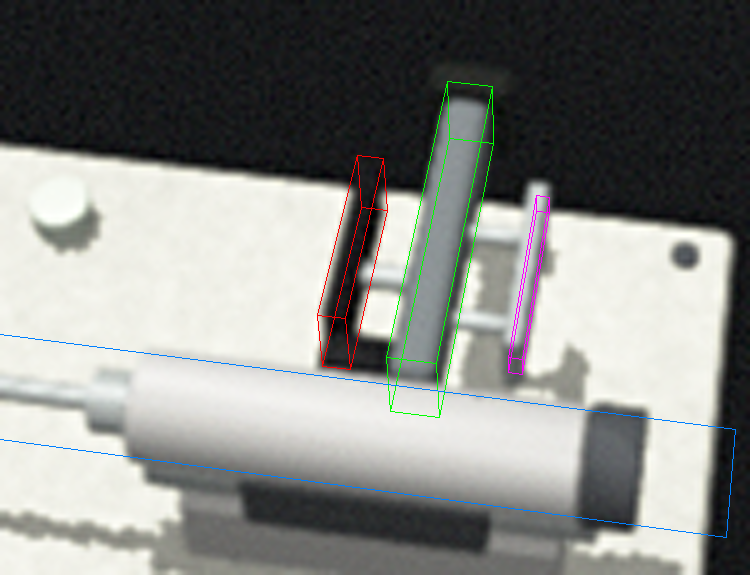

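step_arm(
  increments=[
    {"linear":[0,0,0],"spin":9.3,"grip":85},
    {"linear":[0,0,0],"spin":9.3,"grip":85},
    {"linear":[0,0,0],"spin":9.3,"grip":85},
    {"linear":[0,0,0],"spin":9.3,"grip":85},
    {"linear":[0,0,0],"spin":9.3,"grip":85},
    {"linear":[0,0,0],"spin":9.3,"grip":85},
    {"linear":[0,0,0],"spin":9.3,"grip":85},
    {"linear":[0,0,0],"spin":0,"grip":85},
  ],
)

```text
clock: 1.6
tool_pos: [190.5, 595.2, 231.3]
ee_rot: [[-0.126, 0.992, 0.0], [0.992, 0.126, 0.0], [0.0, 0.0, -1.0]]
wrist_force: [0.0, 1.0, -0.2]
width: 84.9
```

step_arm(
  increments=[
    {"linear":[-25,16,0],"spin":0,"grip":85},
    {"linear":[-50,31,0],"spin":0,"grip":85},
    {"linear":[-50,31,0],"spin":0,"grip":85},
    {"linear":[-50,31,0],"spin":0,"grip":85},
    {"linear":[-50,31,0],"spin":0,"grip":85},
    {"linear":[-50,31,0],"spin":0,"grip":85},
    {"linear":[-50,31,0],"spin":0,"grip":85},
    {"linear":[-25,16,0],"spin":0,"grip":85},
  ],
)

```text
clock: 2.6
tool_pos: [451.9, 272.8, 231.6]
ee_rot: [[-0.125, 0.992, 0.001], [0.992, 0.125, -0.0], [-0.0, 0.001, -1.0]]
wrist_force: [-0.6, 1.0, -1.1]
width: 85.0
```

step_arm(
  increments=[
    {"linear":[-45,26,0],"spin":0,"grip":85},
    {"linear":[-34,25,10],"spin":0,"grip":85},
    {"linear":[0,0,20],"spin":0,"grip":85},
    {"linear":[0,0,0],"spin":0,"grip":85},
    {"linear":[0,0,0],"spin":0,"grip":85},
  ],
)

```text
clock: 3.22
tool_pos: [510.2, 204.0, 201.4]
ee_rot: [[-0.127, 0.992, -0.0], [0.992, 0.127, 0.0], [0.0, -0.0, -1.0]]
wrist_force: [-0.1, -0.4, -0.4]
width: 85.1
```

```bash
cat >> h.py <<'E'
def wcam(p,st):
    H=np.array(p["hand_eye"]);R=np.array(st["ee_rot"]);q=dict(p)
    q["attitude"]=R@H[:3,:3]; q["eye"]=np.array(st["tool_pos"])+R@H[:3,3]; return q
E
python3 - <<'E'
from h import *
from plant import status,viewer,finder
st=status.sense();p=viewer.get_image("wrist");p2=wcam(p,st);pickle.dump(p2,open("pics/w2.pkl","wb"))
for l in ["gun_trigger","spare_trigger"]:
  for m in finder.masks_of(p,l): print(l,m["score"],m["box"])
print(proj(p2,[511,203,75]),p2["eye"])
cv2.imwrite("pics/w2.png",p["img"][:,:,::-1])
overlay(p2,(511,203,np.radians(7.2)),(0,0),1.5,"pics/w2o.png",(512,384))
E
```

```text
gun_trigger 0.68 [259.4, 135.3, 285.9, 212.9]
spare_trigger 0.24 [162.6, 63.4, 512.0, 256.6]
[[252.17128837 181.07772324]] [499.99460381 285.31368042 343.74087469]
```

View pics/w2o.png

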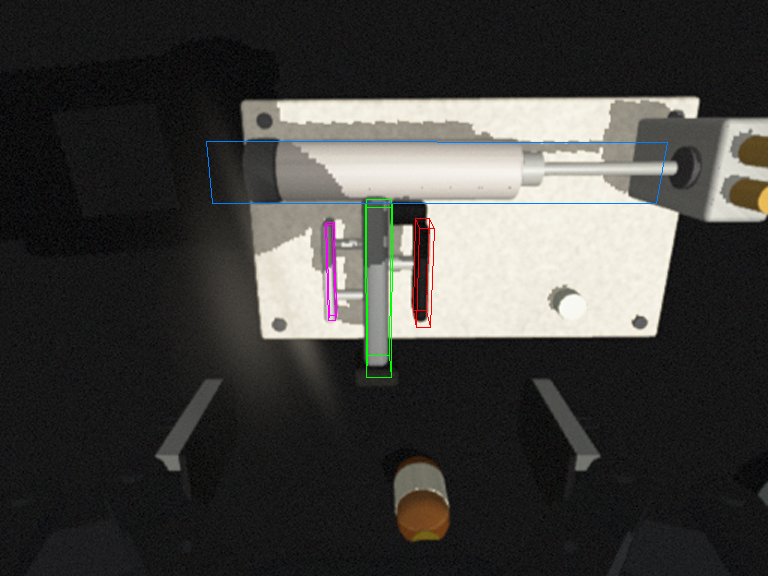

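step_arm(
  increments=[
    {"linear":[0,0,12],"spin":0,"grip":85},
    {"linear":[0,0,25],"spin":0,"grip":85},
    {"linear":[0,0,25],"spin":0,"grip":85},
    {"linear":[0,0,20],"spin":0,"grip":85},
    {"linear":[0,0,20],"spin":0,"grip":85},
    {"linear":[0,0,20],"spin":0,"grip":85},
    {"linear":[0,0,15],"spin":0,"grip":85},
    {"linear":[0,0,10],"spin":0,"grip":85},
  ],
)

```text
clock: 4.38
tool_pos: [510.6, 203.0, 53.2]
ee_rot: [[-0.124, 0.992, -0.001], [0.992, 0.124, -0.0], [-0.0, -0.001, -1.0]]
wrist_force: [-0.1, 0.3, 0.7]
width: 84.9
```

```bash
python3 - <<'E'
from h import *
from plant import status,viewer,finder
st=status.sense();print(st["tool_pos"],st["wrist_force"],st["width"])
p=viewer.get_image("wrist")
cv2.imwrite("pics/w3.png",cv2.resize(p["img"][:,:,::-1],None,fx=1.5,fy=1.5))
p=viewer.get_image("side")
cv2.imwrite("pics/s3.png",cv2.resize(p["img"][:,:,::-1],None,fx=1.5,fy=1.5))
E
```

```text
[510.61617242 202.97757185  53.21578897] [-0.0505628   0.27159724  0.69039733] 84.91681687084917
```

View pics/w3.png

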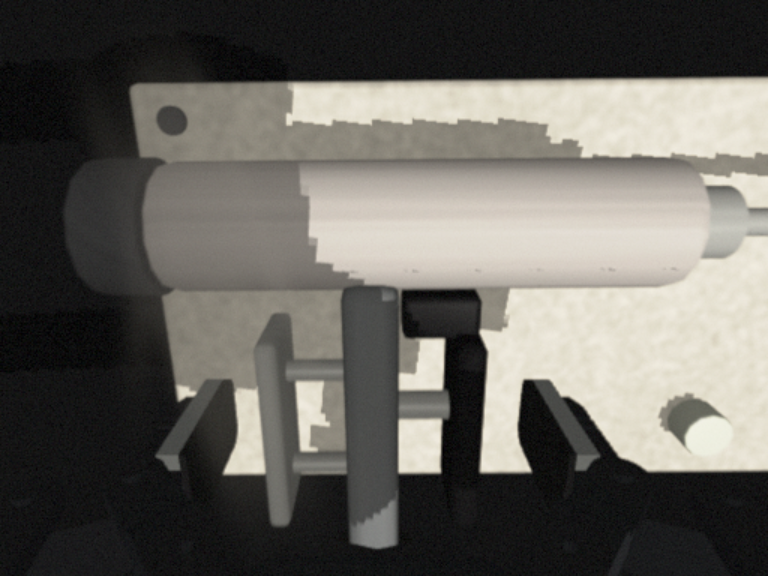

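View pics/s3.png

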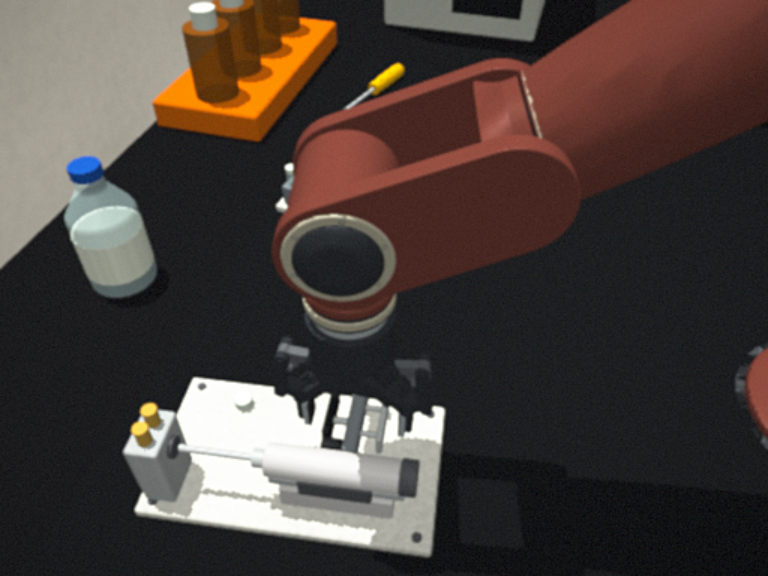

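step_arm(
  increments=[
    {"linear":[0,0,0],"spin":0,"grip":55},
    {"linear":[0,0,0],"spin":0,"grip":50},
    {"linear":[0,0,0],"spin":0,"grip":46},
    {"linear":[0,0,0],"spin":0,"grip":46},
  ],
  squeeze=30,
)

```text
clock: 4.97
tool_pos: [512.1, 203.3, 55.6]
ee_rot: [[-0.124, 0.992, 0.003], [0.992, 0.124, 0.001], [0.0, 0.003, -1.0]]
wrist_force: [1.7, 0.6, 3.4]
width: 45.8
```

step_arm(
  increments=[
    {"linear":[0,0,0],"spin":0,"grip":40},
    {"linear":[0,0,0],"spin":0,"grip":34},
    {"linear":[0,0,0],"spin":0,"grip":28},
    {"linear":[0,0,0],"spin":0,"grip":28},
  ],
)

```text
clock: 5.48
tool_pos: [510.8, 203.2, 56.4]
ee_rot: [[-0.125, 0.992, -0.001], [0.992, 0.125, -0.0], [-0.0, -0.001, -1.0]]
wrist_force: [-6.3, -2.0, 15.0]
width: 28.4
```

```bash
python3 - <<'E'
from h import *
from plant import status,viewer,finder
p=viewer.get_image("wrist")
st=status.sense();print(st["tool_pos"],st["wrist_force"],st["width"],st["clock"])
cv2.imwrite("pics/w4.png",cv2.resize(p["img"][:,:,::-1],None,fx=1.5,fy=1.5))
E
```

```text
[510.82625234 203.16949869  56.39492001] [-5.49496927 -2.18591203 14.70937743] 28.146103705581165 5.525
```

View pics/w4.png

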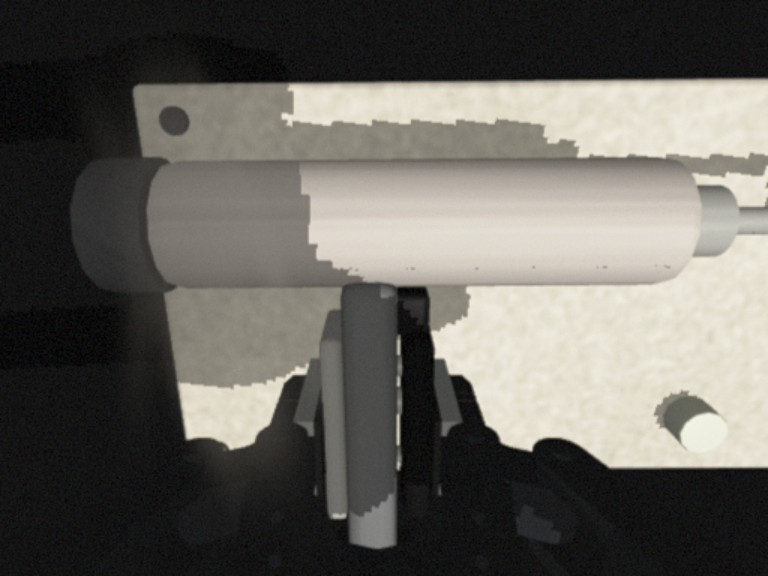

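step_arm(
  increments=[
    {"linear":[0,0,0],"spin":0,"grip":24},
    {"linear":[0,0,0],"spin":0,"grip":24},
    {"linear":[0,0,0],"spin":0,"grip":24},
    {"linear":[0,0,0],"spin":0,"grip":24},
    {"linear":[0,0,0],"spin":0,"grip":24},
    {"linear":[0,0,0],"spin":0,"grip":24},
    {"linear":[0,0,0],"spin":0,"grip":24},
  ],
  squeeze=35,
)

```text
clock: 6.4
tool_pos: [510.3, 203.1, 56.8]
ee_rot: [[-0.126, 0.992, -0.002], [0.992, 0.126, -0.001], [-0.0, -0.002, -1.0]]
wrist_force: [-8.9, -2.4, 18.0]
width: 25.9
```

```bash
python3 - <<'E'
from h import *
from plant import status,viewer,finder
p=viewer.get_image("wrist")
st=status.sense();print(st["tool_pos"],st["wrist_force"],st["width"],st["clock"])
cv2.imwrite("pics/w5.png",cv2.resize(p["img"][180:360,180:340,::-1],None,fx=3,fy=3,interpolation=cv2.INTER_CUBIC))
E
python3 - <<'E'
import cv2
a=cv2.imread("pics/w4.png");b=cv2.imread("pics/w5.png")
a=cv2.resize(a,(512,384))[180:360,180:340];a=cv2.resize(a,None,fx=2.4,fy=2.4,interpolation=cv2.INTER_CUBIC)
b=cv2.resize(b,(a.shape[1],a.shape[0]));cv2.imwrite("pics/cmp.png",cv2.hconcat([a,b]))
E
```

```text
[510.3465781  203.10093273  56.83961297] [-10.84166215  -2.6758007   18.39204119] 25.84816139146557 6.45
```

View pics/cmp.png

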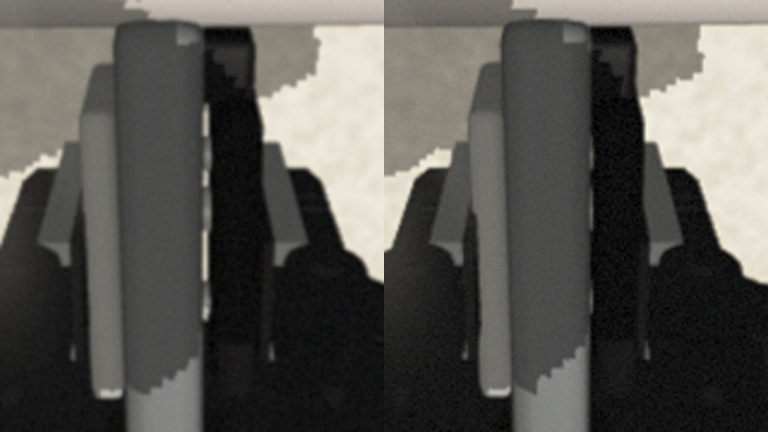

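step_arm(
  increments=[
    {"linear":[0,0,0],"spin":0,"grip":24},
    {"linear":[0,0,0],"spin":0,"grip":24},
    {"linear":[0,0,0],"spin":0,"grip":85},
    {"linear":[0,0,0],"spin":0,"grip":85},
    {"linear":[0,0,0],"spin":0,"grip":85},
    {"linear":[0,0,0],"spin":0,"grip":85},
    {"linear":[0,0,0],"spin":0,"grip":85},
    {"linear":[0,0,0],"spin":0,"grip":85},
  ],
)

```text
clock: 7.45
tool_pos: [510.8, 203.0, 54.3]
ee_rot: [[-0.124, 0.992, -0.0], [0.992, 0.124, -0.0], [-0.0, -0.0, -1.0]]
wrist_force: [0.6, 0.3, 0.5]
width: 84.9
```

```bash
python3 - <<'E'
from h import *
from plant import status,viewer,finder
p=viewer.get_image("wrist")
st=status.sense();print(st["tool_pos"],st["wrist_force"],st["width"],st["clock"])
cv2.imwrite("pics/w6.png",cv2.resize(p["img"][:,:,::-1],None,fx=1.5,fy=1.5))
E
```

```text
[510.80029529 203.044397    54.29228468] [0.16721239 0.09790318 0.27056856] 84.7551845281807 7.5
```

View pics/w6.png

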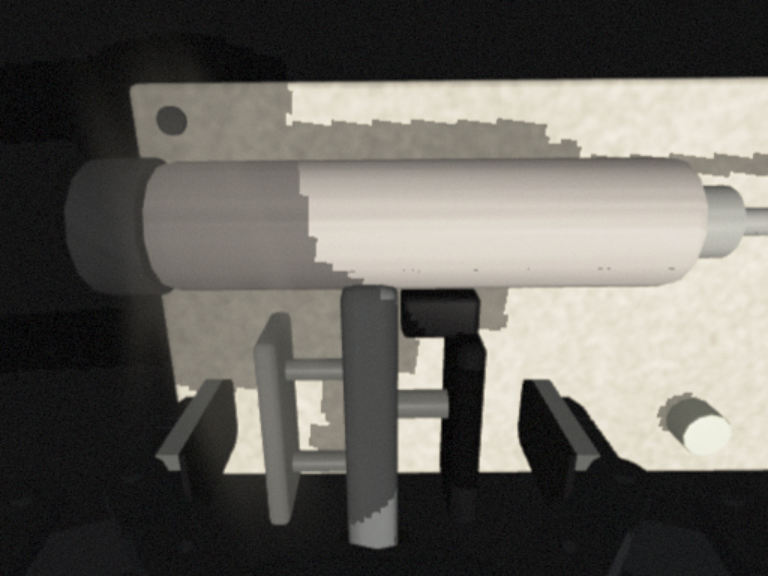

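The trigger (x≈463) and the bar (x≈275) are back where they were before the squeeze. I'll retract straight up.

step_arm(
  increments=[
    {"linear":[0,0,-12],"spin":0,"grip":85},
    {"linear":[0,0,-25],"spin":0,"grip":85},
    {"linear":[0,0,-30],"spin":0,"grip":85},
    {"linear":[0,0,-30],"spin":0,"grip":85},
    {"linear":[0,0,-30],"spin":0,"grip":85},
    {"linear":[0,0,-20],"spin":0,"grip":85},
    {"linear":[0,0,0],"spin":0,"grip":85},
    {"linear":[0,0,0],"spin":0,"grip":85},
  ],
)

```text
clock: 8.5
tool_pos: [510.2, 202.9, 200.0]
ee_rot: [[-0.124, 0.992, -0.002], [0.992, 0.124, -0.0], [-0.0, -0.002, -1.0]]
wrist_force: [-0.7, -0.5, -0.1]
width: 84.7
```

```bash
python3 - <<'E'
from h import *
from plant import status,viewer,finder,ctrl
st=status.sense();p=viewer.get_image("wrist")
print(st["tool_pos"],st["wrist_force"],st["clock"])
for m in finder.masks_of(p,"gun_trigger"): print(m["score"],m["box"])
overlay(wcam(p,st),(510.3,204,np.radians(7.2)),(0,0),1.5,"pics/w7.png",(512,384))
E
```

```text
[510.16760988 202.87567071 200.02056568] [-0.66574921 -0.50269992 -0.13165557] 8.5
0.84 [260.5, 132.4, 287.3, 213.0]
```

View pics/w7.png

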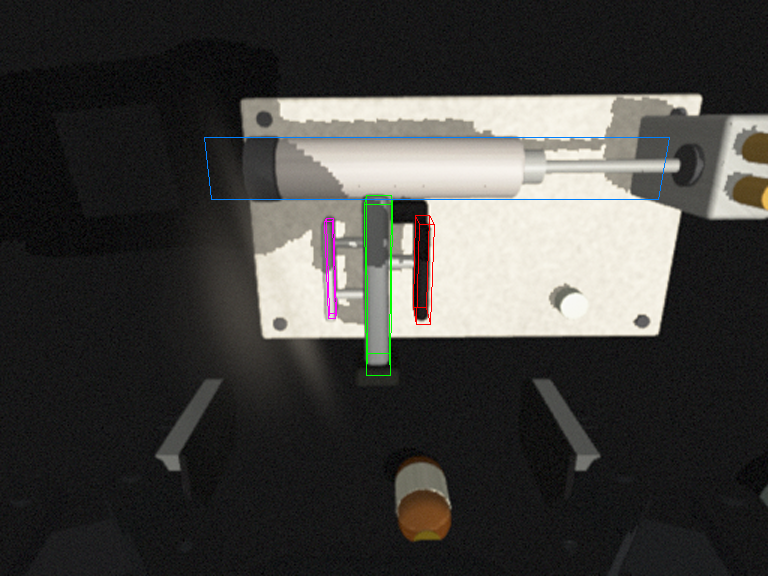

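```bash
python3 - <<'E'
from plant import ctrl
print(ctrl.hand_in())
E
```

```text
the job is handed in; nothing more can be done
None
```

I squeezed the needle gun's trigger to what looks like the end of its second stage, held it for about a second, then let go and handed the job in. The robot clock read about 8.6 s.

- **Squeeze:** The fingers closed around the trigger and safety bar with 30 N, then 35 N. The opening went from 28.4 mm to 25.9 mm. Nothing measures the trigger's stroke directly, so I judged it from the wrist picture. The gap to the handle was about 1.3 mm, then about 0.7 mm, and about 1 mm is expected at full squeeze.
- **Disagreement with the task text:** You gave 32 mm between the fingers at full squeeze. I read 26–28 mm, because the safety bar was also pressed in against the handle.
- **Hold:** It lasted about 1.0 to 1.3 s. The exact figure is uncertain because I can't tell precisely when the trigger reached its end.
- **Release:** The last wrist pictures show the trigger and safety bar back where they started. The gripper is open and about 145 mm above where it squeezed, and the wrist force is near zero.
- **Other gun:** I didn't go near the gun with the short nozzle.

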